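Key in the order, then pump the ratchet clamp snug on a cone holder and hold it

ROBOT

A 6-joint arm with a two-finger parallel gripper is mounted at the origin on the work surface. World frame = base frame: x ahead of the robot, y to its left, z up, the work surface at z = 0. Lengths are in m, angles in rad, forces in N, time in s.
With the tool pointing down it reaches from about 0.4 to 0.825 m from the base axis. Payload 7 kg.
Tool frame: the origin (TCP) lies on the centre line of the jaws, within the pads' length; the fingertips stand 22 mm ahead of it and the grasp point (between the pads) lies 3 mm ahead of it; z points along the fingers, y is the line along which they close (so a half turn about z gives the same grasp; the last joint's range is limited). The gripper opens to 88 mm and grips with 3 to 60 N. Pads are 19 mm wide; open, the fingers measure 130 mm over their backs; the gripper's body (78 mm by 193 mm) begins 47 mm behind the grasp point.
Start: joints at [-1.029, 0.359, 0.012, 0, -1.224, -0.288], TCP at [0.169, -0.653, 0.249] pointing down, gripper open.
Joint ranges: [-3.07, 3.07], [-1.43, 2.12], [-1.02, 1.25], [-3.03, 1.67], [-3.05, -0], [-3.03, 3.03]. Speed limits (rad/s): [2.39, 2.39, 3.01, 3.14, 3.14, 3.14].

INTERFACE

Orientations are given as [roll, pitch, yaw] about the fixed x, y, z axes, in that order (R = Rz(yaw) Ry(pitch) Rx(roll)).
In Python, from station import monitor, viewer, order gives the robot as it stands. The module is installed in compiled form; this text tells all that it offers.
- The arm moves only by the tool servo_tool, never from a script. Its argument "targets" is a list of rows, each an object with "angular": the turn, a rotation vector about the tool's x, y, z in degrees, a list of three; "xyz": the shift along the tool's x, y, z in cm, a list of three; "claw": the finger opening in cm, from 0 to 8.76. A call has 1 to 20 rows; each row shifts and turns the commanded pose from where the row before left it, along the tool's axes as they then stand; what a row does not reach is not made up. A row lasts 1/10 s, in which the tool goes at most 50 mm and 8.59 degrees, less where a joint would pass 70% of its speed; a pose out of reach is approached as far as the arm can. A call is refused whole if a number of a shift passes 5 or a number of a turn 8.59, either way. A call with a gripper value outside its range is refused whole. The fingers move at their own pace and stop on an object; "force" is the grip in N (left out, the last holds). Time passes only in rows, so rows that do not move let the fingers close. It gives the time, the measured TCP pose, the force, the opening and the grip force at its end, in the units of the state.
- monitor.get_state(): the state, without advancing time (a new reading comes with each control period).
- viewer.grab_frame(name): name is "side" or "top" or "wrist"; returns a dict with "color" (420x560x3 uint8, blue, green, red), "fovy" (degrees; the focal length in pixels is half the picture's height over the tangent of half this angle, whatever the lens; pixels are square), "cx", "cy" (the principal point, pixels), "k1" (the pictures are not rectified: a ray, as slopes to the right and down, at radius r is drawn at 1 + k1 r^2 times it, then the intrinsics apply), "R" (3x3) and "t" (3): a world point X has camera coordinates R X + t. Camera axes: x right, y down, z forward; pixel columns grow to the right and rows downward; lengths in m; the calibration is good to about 2 mm. A picture is of the moment at which its call begins. There is no depth.
- order.job_done(): hands the job in; it is judged then, once.
The state is a dict: "t": time; "q": joint angles; "qd": joint speeds; "joint_efforts": joint torques, N m; "eef_pos": TCP position; "ee_rot": TCP orientation; "force": force on the tool from outside, world axes, zero at the start; "moment": the same for the moment, N m; "width": finger opening in m; "gripper_force": force on a finger pad.
Only numpy, scipy, OpenCV 4.12 (cv2) and the standard library are available. Lean on these libraries where they do the work, as an engineer would, in place of code of your own. Each camera call takes 0.05 s, during which the arm holds its last target. There are 200 camera calls.

TASK

Key the order in on the filler's panel, one key at a time: yellow, then blue, then green, each pressed fully down and let up again, and never the red cancel key. Then pump the clamp's two squeeze paddles between your fingers until its jaw has pushed the waffle-pattern cone holder snugly against the anvil, gently enough not to crush the ceramic, and finish while still squeezing both paddles so that the holder stays gripped for filling. Move the jaw only by pumping, keep off the holder itself and leave everything else on the counter alone.

Things in the scene. Friction and masses are not known exactly. Their poses are not given: they have to be found in the camera images.
- clamp: Ratchet clamp fixed on a dark board 110 x 390 x 15 mm. Origin: on the counter, midway between the two squeeze paddles; grip them 115 mm above it, fingers closing along the clamp's y axis. The jaw moves along -y towards the anvil. The board reaches from y = +80 to -310 mm; the steel housing under the paddles is 60 mm high; the jaw's toothed bar lies between its cheeks.
- trigger: Red squeeze paddle, upright plate 34 mm wide (clamp x), 12 mm thick (clamp y), from 70 to 148 mm above the counter, its centre 25 mm to clamp +y of the clamp's origin when free. Origin: under its centre at counter level.
- palm: Black squeeze paddle, a twin of the red one, 25 mm to clamp -y of the clamp's origin when free. The two are linked and move in towards each other by equal amounts (it matters not which is pushed). Free, they measure 62 mm over their outer faces, fully squeezed 44.6 mm; 38 mm are free between them. Origin: under its centre at counter level.
- squeeze (a joint): Inward travel of each paddle, m: 0 free, 0.0087 at its stop; springs back when released. A pawl drives the jaw at twice this, ratcheting on 8 mm teeth: up to 8 mm lost, then the jaw follows, 16 mm per full squeeze. To re-engage, let the paddles right out for 0.3 s (fingers 65 mm or more apart). Force per paddle: return spring 2 to 3.5 N + 5 N jaw friction + the jaw's pressing force.
- advance (a joint): Travel of the jaw and its bar towards the anvil, m: near 0 at the start, at most 0.065. Friction of 5 N holds it where the ratchet has left it.
- jaw: Steel upright 30 mm wide, 20 to 80 mm above the counter, moving with the bar. Origin: as the clamp's, shifted by the joint advance; the upright lies 105 to 119 mm to clamp -y of this origin.
- jaw_pad: Black sprung pressing face of the jaw, 56 mm wide, 26 to 76 mm above the counter. Its pressing surface lies 145 mm to clamp -y of its own origin.
- cushion (a joint): How far the sprung face is pressed back into the jaw, m, 0 to 0.010: the clamp's force gauge, 3 N for every mm. About 0.0015 to 0.005 (4.5 to 15 N) is snug; the ceramic is crushed above 20 N (0.0067).
- holder: Loose cream ceramic cone holder with a waffle pattern, 60 mm across (68 at the rim), 100 mm high, about 0.3 kg, standing on the clamp's board between jaw and anvil, clear of both. Origin: centre of its underside.
- anvil: Steel end plate of the clamp, fixed, 70 mm wide, 70 mm high, standing on the board. Origin: foot of the face against which the holder is pressed; the face looks along the anvil's +y, which is the clamp's +y.
- key_yellow (a joint): Travel of the yellow key, m: 0 up, 0.006 fully down (vertical), counted as pressed beyond 0.0045. Spring: 1.5 N to start it, 5 N fully down; it comes up by itself.
- key_blue (a joint): Travel of the blue key, m: 0 up, 0.006 fully down (vertical), counted as pressed beyond 0.0045. Spring: 1.5 N to start it, 5 N fully down; it comes up by itself.
- key_green (a joint): Travel of the green key, m: 0 up, 0.006 fully down (vertical), counted as pressed beyond 0.0045. Spring: 1.5 N to start it, 5 N fully down; it comes up by itself.
- key_red (a joint): Travel of the red key, m: 0 up, 0.006 fully down (vertical), counted as pressed beyond 0.0045. Spring: 1.5 N to start it, 5 N fully down; it comes up by itself.
- key_yellow_top (a point): Centre of the top of the yellow key's cap (28 mm across), about 50 mm above the counter and moving with the key, in a black collar 44 mm across and 40 mm above the counter. The four keys stand in a row on a white panel 100 x 230 x 28 mm, 50 mm apart, colours in any order.
- key_blue_top (a point): Centre of the top of the blue key's cap (28 mm across), about 50 mm above the counter and moving with the key, in a black collar 44 mm across and 40 mm above the counter. The four keys stand in a row on a white panel 100 x 230 x 28 mm, 50 mm apart, colours in any order.
- key_green_top (a point): Centre of the top of the green key's cap (28 mm across), about 50 mm above the counter and moving with the key, in a black collar 44 mm across and 40 mm above the counter. The four keys stand in a row on a white panel 100 x 230 x 28 mm, 50 mm apart, colours in any order.
- key_red_top (a point): Centre of the top of the red key's cap (28 mm across), about 50 mm above the counter and moving with the key, in a black collar 44 mm across and 40 mm above the counter. The four keys stand in a row on a white panel 100 x 230 x 28 mm, 50 mm apart, colours in any order.
- holder_b: A like cone holder standing in the wooden stand: leave alone. Origin: centre of its underside.
- holder_c: A like cone holder standing in the wooden stand: leave alone. Origin: centre of its underside.
- cup: White porcelain cup, 76 mm across, 70 mm high: leave alone. Origin: centre of its underside.
- jar: Cut glass cherry jar with stopper, 88 mm across, 144 mm high: leave alone. Origin: centre of its underside.
- scoop: Nickel ice cream scoop lying down, 200 mm long: leave alone. Origin: on the counter under the middle of the scoop.
- tissue_box: Wooden napkin box 120 x 160 x 70 mm: leave alone. Origin: centre of its underside.
Mind the look-alikes: they are no part of the job. What is shaped like the holder but purple or turquoise is not meant.

How it is judged:
By the outcome, as a careful person would: the job done as asked, in the order asked, and still so for the second after the job is handed in, while the arm keeps its last pose, push and grip.
It also fails if it takes over 64 s, if anything falls off the work surface, if the arm or the gripper's body presses on something with over 40 N, if the wrist force passes 120 N, or if a joint passes its speed limit or range.

## Working session

There is one attempt and no reset: what is moved stays moved. The work goes in short steps, Python scripts to look and compute and a tool call to move; the robot and the scene stay as the last step left them, time stands still between calls to the robot, and variables do not carry over. Pictures are saved under pics/ and viewed, at most 10 in all, crops included, and the job is handed in when it is done.

Besides the shell and the picture viewer there is one more tool, called after ">>>" by a JSON object that holds its "name" and its "arguments". servo_tool: Moves the arm, as the interface text tells. Its arguments: {"type":"object","properties":{"targets":{"type":"array"},"force":{"type":"number"}},"required":["targets"]}

```bash
mkdir -p pics
cat > h.py <<'E'
import numpy as np, cv2, pickle
from station import monitor, viewer, order
def grab(n, tag):
    f=viewer.grab_frame(n); cv2.imwrite(f'pics/{tag}.png',f['color']); pickle.dump(f,open(f'pics/{tag}.pkl','wb')); return f
def load(tag): return pickle.load(open(f'pics/{tag}.pkl','rb'))
def K(f):
    h=f['color'].shape[0]; F=h/2/np.tan(np.radians(f['fovy'])/2)
    return np.array([[F,0,f['cx']],[0,F,f['cy']],[0,0,1.]]), np.array([f['k1'],0,0,0.])
def ray(f,uv):
    k,d=K(f); p=cv2.undistortPoints(np.array([[uv]],float),k,d)[0,0]
    R=np.array(f['R']);t=np.array(f['t']); return -R.T@t, R.T@np.array([p[0],p[1],1])
def onplane(f,uv,z):
    o,d=ray(f,uv); return o+d*(z-o[2])/d[2]
def proj(f,X):
    k,d=K(f); return cv2.projectPoints(np.array([X],float),cv2.Rodrigues(np.array(f['R']))[0],np.array(f['t'],float),k,d)[0][0,0]
def tri(f1,a,f2,b):
    o1,d1=ray(f1,a);o2,d2=ray(f2,b)
    s=np.linalg.lstsq(np.c_[d1,-d2],o2-o1,rcond=None)[0]; p,q=o1+s[0]*d1,o2+s[1]*d2
    return (p+q)/2, np.linalg.norm(p-q)
E
python3 - <<'E'
from h import *
print(monitor.get_state())
fs=[grab(n,n+'0') for n in('top','side','wrist')]
for f in fs: print(f['fovy'],f['k1'],-np.array(f['R']).T@np.array(f['t']))
E
```

```text
{'t': 0.0, 'q': array([-1.02891304e+00,  3.59391702e-01,  1.11003300e-02, -3.69190365e-04,
       -1.22407750e+00, -2.88116347e-01]), 'qd': array([ 0.00126464, -0.0009585 ,  0.00020932, -0.00027627,  0.00051766,
       -0.00015659]), 'joint_efforts': array([-1.81423053e-03, -5.82722962e+01,  2.93051845e+01,  6.99702144e+00,
        6.79300865e-03, -1.65119905e-04]), 'eef_pos': array([ 0.1693531 , -0.65296655,  0.24763415]), 'ee_rot': array([ 3.13998630e+00, -1.14120484e-04, -2.88795135e+00]), 'force': array([-0.95916821,  0.33989109,  1.08556187]), 'moment': array([-0.00616179,  0.0042294 ,  0.02106683]), 'gripper_force': 0.0, 'width': 0.08761858538402412}
50.281065085611786 0.027276320288475677 [0.24096988 0.01526211 1.73647094]
55.3118978833367 -0.026131791702882632 [0.4012246  0.9519803  1.01169913]
69.11967483042355 -0.008162898673980665 [ 0.10658532 -0.66891858  0.38389824]
```

View pics/top0.png

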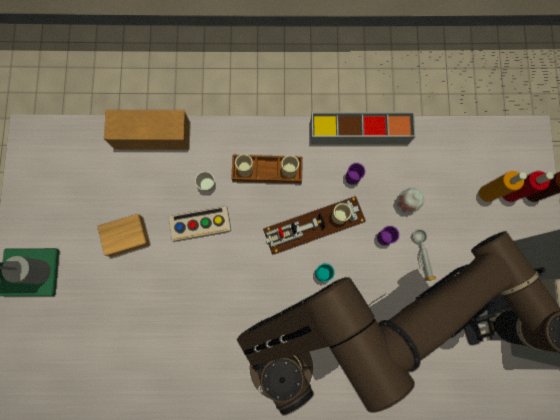

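View pics/side0.png

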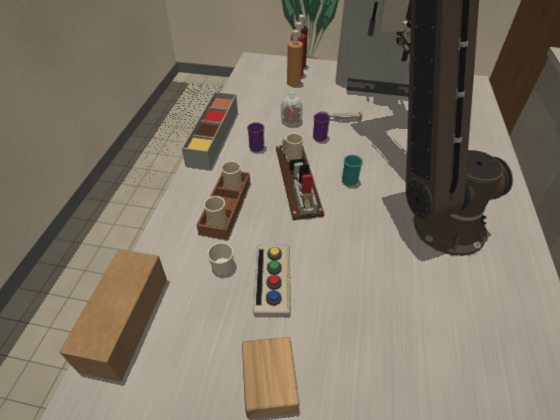

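The top view shows the panel keys in a row: blue (180,227), red (192,225), green (205,222), yellow (218,220). The clamp runs from (267,240) to (362,210), with its paddles near (281,234) and (295,229).

Things that could be taken for the holder:
- cream in the clamp, (342,214): this is the one described
- cream in the stand, (244,163) and (289,165)
- cup, (205,183)
- purple, (355,173) and (388,235)
- turquoise, (324,273)

The side view agrees: keys at (275,253) yellow, (274,267) green, (274,282) red and (274,297) blue, and the clamp holder at (293,147).

Run:
```python
from h import *
T,S=load('top0'),load('side0')
def blob(f,c,box):
    x0,y0,x1,y1=box; h=cv2.cvtColor(f['color'][y0:y1,x0:x1],cv2.COLOR_BGR2HSV)
    r={'yellow':(18,32),'green':(45,80),'blue':(100,125),'red':(172,186)}[c]
    H=h[...,0].astype(int); H=np.where(H<8,H+180,H) if c=='red' else H
    m=((H>=r[0])&(H<=r[1])&(h[...,1]>130)&(h[...,2]>60)).astype(np.uint8)
    n,l,s,ce=cv2.connectedComponentsWithStats(m); i=1+np.argmax(s[1:,4]); return ce[i]+[x0,y0],s[i,4]
P={}
for c in('blue','red','green','yellow'):
    a,na=blob(T,c,(168,206,234,242)); b,nb=blob(S,c,(264,244,286,306))
    p,e=tri(T,a,S,b); P[c]=onplane(T,a,.05); print(c,a,na,b,nb,p.round(4),round(e,4),P[c].round(4),onplane(S,b,.05).round(4))
a,na=blob(T,'red',(262,215,312,250)); b,nb=blob(S,'red',(290,165,320,205)); print('trigger',a,na,b,nb,tri(T,a,S,b), onplane(T,a,.148))
# board corners, approx from view
cv2.imwrite('pics/c1.png',np.hstack([cv2.resize(T['color'][185:265,255:375],None,fx=4,fy=4,interpolation=cv2.INTER_CUBIC)[:, :],cv2.resize(S['color'][130:220,270:330],(213,320),interpolation=cv2.INTER_CUBIC)]))
```

```text
blue [179.         226.75609756] 41 [273.15942029 295.42028986] 69 [0.5188 0.3866 0.0406] 0.0025 [0.516  0.3846 0.05  ] [0.5189 0.3919 0.05  ]
red [191.91666667 224.22916667] 48 [273.5        279.71052632] 76 [0.5281 0.3376 0.0414] 0.0018 [0.5257 0.3359 0.05  ] [0.5279 0.3429 0.05  ]
green [204.88372093 221.88372093] 43 [276.33333333 263.16666667] 6 [0.5327 0.2868 0.051 ] 0.0038 [0.5348 0.2869 0.05  ] [0.5309 0.2864 0.05  ]
yellow [217.67924528 219.64150943] 53 [274.01515152 251.18181818] 66 [0.5461 0.2395 0.0416] 0.0023 [0.5434 0.2384 0.05  ] [0.546  0.2455 0.05  ]
trigger [280.69230769 232.15384615] 39 [306.55080214 182.80748663] 187 (array([ 0.48629677, -0.00183118,  0.11096158]), np.float64(0.0012738042198779578)) [ 0.48007827 -0.00140827  0.148     ]
```

View pics/c1.png

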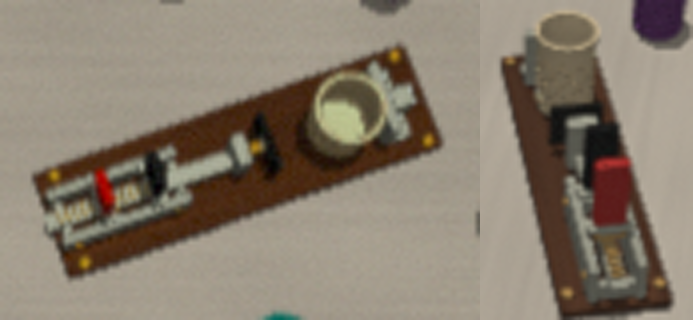

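The crop confirms it: the cream, waffle-textured holder stands on the board between the jaw pad and the anvil. The red paddle is at the left end and the black one beside it.

Run:
```python
from h import *
T=load('top0'); s=monitor.get_state()
c=[onplane(T,(255+x/4,185+y/4),.015)[:2] for x,y in((35,178),(70,277),(440,145),(403,45))]
A,B,C,D=c; print(np.round(c,3),[round(np.linalg.norm(v),3) for v in(A-B,B-C,C-D,D-A)])
u=(A+B-C-D); u/=np.linalg.norm(u); m=sum(c)/4; o=m+.115*u
print('clamp y',u,'yaw deg',np.degrees(np.arctan2(-u[0],u[1])),'origin',o,'trigger exp',o+.025*u)
print(s['eef_pos'],np.degrees(s['ee_rot']))
```

```text
[[ 0.511  0.063]
 [ 0.414  0.029]
 [ 0.543 -0.332]
 [ 0.643 -0.3  ]] [np.float64(0.102), np.float64(0.384), np.float64(0.105), np.float64(0.386)]
clamp y [-0.33951911  0.94059916] yaw deg 19.847578302184687 origin [ 0.48864179 -0.02678448] trigger exp [ 0.48015381 -0.0032695 ]
[ 0.16936723 -0.65306272  0.24783196] [ 1.79926924e+02 -7.45930321e-03 -1.65463802e+02]
```

>>> {"name": "servo_tool", "arguments": {"targets": [{"xyz": [-3.5,-2,0],"angular": [0,0,0],"claw": 0},{"xyz": [-4,1,0],"angular": [0,0,0],"claw": 0},{"xyz": [-4,1,0],"angular": [0,0,0],"claw": 0},{"xyz": [-4,2,0],"angular": [0,0,0],"claw": 0},{"xyz": [-3,3,0],"angular": [0,0,0],"claw": 0},{"xyz": [-3,3.5,0],"angular": [0,0,0],"claw": 0},{"xyz": [-2,4,0],"angular": [0,0,0],"claw": 0},{"xyz": [0,4,0],"angular": [0,0,0],"claw": 0},{"xyz": [0,4,0],"angular": [0,0,0],"claw": 0},{"xyz": [0,4,0],"angular": [0,0,0],"claw": 0},{"xyz": [0,4,0],"angular": [0,0,0],"claw": 0},{"xyz": [0,4,0],"angular": [0,0,0],"claw": 0}]}}

```text
t: 1.35
eef_pos: [0.3145, -0.2784, 0.2483]
ee_rot: [3.141, -0.0, -2.888]
force: [1.2, 1.0, -0.2]
width: 0.0013
gripper_force: 0.0
```

>>> {"name": "servo_tool", "arguments": {"targets": [{"xyz": [-2.7,3.4,0],"angular": [0,0,0],"claw": 0},{"xyz": [-2.7,3.4,0],"angular": [0,0,0],"claw": 0},{"xyz": [-2.7,3.4,0],"angular": [0,0,0],"claw": 0},{"xyz": [-2.7,3.4,0],"angular": [0,0,0],"claw": 0},{"xyz": [-2.7,3.4,0],"angular": [0,0,0],"claw": 0},{"xyz": [-2.7,3.4,0],"angular": [0,0,0],"claw": 0},{"xyz": [-2.7,3.4,0],"angular": [0,0,0],"claw": 0},{"xyz": [-2.7,3.4,0],"angular": [0,0,0],"claw": 0},{"xyz": [-2.7,3.4,0],"angular": [0,0,0],"claw": 0},{"xyz": [-2.7,3.4,0],"angular": [0,0,0],"claw": 0},{"xyz": [-2.7,3.4,1],"angular": [0,0,0],"claw": 0},{"xyz": [-2.7,3.4,3],"angular": [0,0,0],"claw": 0},{"xyz": [-2.7,3.4,3],"angular": [0,0,0],"claw": 0},{"xyz": [0,0,0],"angular": [0,0,0],"claw": 0},{"xyz": [0,0,0],"angular": [0,0,0],"claw": 0}]}}

```text
t: 2.85
eef_pos: [0.5418, 0.2323, 0.1799]
ee_rot: [-3.14, -0.003, -2.887]
force: [-1.1, 0.4, 0.2]
width: 0.0005
gripper_force: 0.0
```

Run:
```python
from h import *
f=grab('wrist','w1'); s=monitor.get_state(); p=s['eef_pos']; print(p,s['ee_rot'])
for n,X in dict(blue=(.517,.386,.05),red=(.527,.338,.05),green=(.535,.288,.05),yellow=(.5445,.2395,.05)).items(): print(n,proj(f,X))
```

```text
[0.54203425 0.23189403 0.18125596] [-3.14078755e+00 -1.21416286e-03 -2.88726406e+00]
blue [445.54271263 225.04710545]
red [392.27287036 222.48447835]
green [337.15802245 217.30113369]
yellow [282.65826065 214.0319184 ]
```

View pics/w1.png

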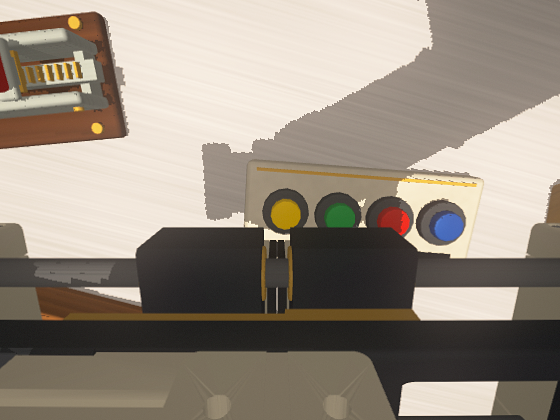

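The wrist view shows yellow at (286,213), green at (340,217), red at (393,221) and blue at (447,225). All are within 3 px (about 3 mm) of my predictions.

Run:
```python
from h import *
from scipy.spatial.transform import Rotation as Ro
f=load('w1'); s=monitor.get_state(); R=Ro.from_euler('xyz',s['ee_rot']).as_matrix(); prev=s['eef_pos']
print(prev)
for n,uv in dict(y=(286,213),b=(447,225),g=(340,217)).items():
    X=onplane(f,uv,.05); print(n,X,'tool delta cm',100*R.T@(X+[0,0,.022]-prev)); prev=X+[0,0,.022]
```

```text
[0.54203425 0.23189403 0.18125596]
y [0.542811   0.24216751 0.05      ] tool delta cm [-0.34691784  0.98355348 10.92439424]
b [0.51662123 0.38727607 0.05      ] tool delta cm [-1.11613636e+00  1.47029946e+01 -1.31926727e-02]
g [0.53408103 0.29040469 0.05      ] tool delta cm [ 7.47425529e-01 -9.81480384e+00  8.80947527e-03]
```

>>> {"name": "servo_tool", "arguments": {"targets": [{"xyz": [-0.35,1.0,3],"angular": [0,0,0],"claw": 0},{"xyz": [0,0,3],"angular": [0,0,0],"claw": 0},{"xyz": [0,0,3],"angular": [0,0,0],"claw": 0},{"xyz": [0,0,1],"angular": [0,0,0],"claw": 0},{"xyz": [0,0,0],"angular": [0,0,0],"claw": 0},{"xyz": [0,0,0],"angular": [0,0,0],"claw": 0},{"xyz": [0,0,0],"angular": [0,0,0],"claw": 0}]}}

```text
t: 3.6
eef_pos: [0.5441, 0.2431, 0.0838]
ee_rot: [3.14, 0.003, -2.888]
force: [0.8, 0.7, 0.8]
width: 0.0004
gripper_force: 0.0
```

>>> {"name": "servo_tool", "arguments": {"targets": [{"xyz": [0,0,0.8],"angular": [0,0,0],"claw": 0},{"xyz": [0,0,0.4],"angular": [0,0,0],"claw": 0},{"xyz": [0,0,0.3],"angular": [0,0,0],"claw": 0},{"xyz": [0,0,0.2],"angular": [0,0,0],"claw": 0},{"xyz": [0,0,0],"angular": [0,0,0],"claw": 0},{"xyz": [0,0,0],"angular": [0,0,0],"claw": 0}]}}

```text
t: 4.2
eef_pos: [0.5436, 0.243, 0.0662]
ee_rot: [3.141, 0.001, -2.887]
force: [-2.4, -0.2, 14.2]
width: 0.0003
gripper_force: 6.9
```

>>> {"name": "servo_tool", "arguments": {"targets": [{"xyz": [0,0,-2],"angular": [0,0,0],"claw": 0},{"xyz": [0,0,-1.7],"angular": [0,0,0],"claw": 0},{"xyz": [-0.3,3.7,0],"angular": [0,0,0],"claw": 0},{"xyz": [-0.3,4,0],"angular": [0,0,0],"claw": 0},{"xyz": [-0.3,4,0],"angular": [0,0,0],"claw": 0},{"xyz": [-0.2,3,0],"angular": [0,0,0],"claw": 0},{"xyz": [0,0,1],"angular": [0,0,0],"claw": 0},{"xyz": [0,0,1],"angular": [0,0,0],"claw": 0},{"xyz": [0,0,0],"angular": [0,0,0],"claw": 0},{"xyz": [0,0,0],"angular": [0,0,0],"claw": 0}]}}

```text
t: 5.2
eef_pos: [0.5169, 0.3863, 0.0811]
ee_rot: [-3.141, -0.001, -2.889]
force: [0.8, -0.1, 0.2]
width: 0.0001
gripper_force: 0.0
```

>>> {"name": "servo_tool", "arguments": {"targets": [{"xyz": [0,0,0.8],"angular": [0,0,0],"claw": 0},{"xyz": [0,0,0.4],"angular": [0,0,0],"claw": 0},{"xyz": [0,0,0.3],"angular": [0,0,0],"claw": 0},{"xyz": [0,0,0.15],"angular": [0,0,0],"claw": 0},{"xyz": [0,0,0],"angular": [0,0,0],"claw": 0},{"xyz": [0,0,0],"angular": [0,0,0],"claw": 0}]}}

```text
t: 5.8
eef_pos: [0.5173, 0.3873, 0.0663]
ee_rot: [-3.141, 0.001, -2.888]
force: [-0.3, -2.5, 8.6]
width: 0.0006
gripper_force: 4.1
```

>>> {"name": "servo_tool", "arguments": {"targets": [{"xyz": [0,0,-2],"angular": [0,0,0],"claw": 0},{"xyz": [0,0,-1.65],"angular": [0,0,0],"claw": 0},{"xyz": [0.3,-3,0],"angular": [0,0,0],"claw": 0},{"xyz": [0.3,-3.8,0],"angular": [0,0,0],"claw": 0},{"xyz": [0.15,-3,0],"angular": [0,0,0],"claw": 0},{"xyz": [0,0,1],"angular": [0,0,0],"claw": 0},{"xyz": [0,0,1],"angular": [0,0,0],"claw": 0},{"xyz": [0,0,0],"angular": [0,0,0],"claw": 0},{"xyz": [0,0,0],"angular": [0,0,0],"claw": 0}]}}

```text
t: 6.7
eef_pos: [0.534, 0.2915, 0.0811]
ee_rot: [-3.141, -0.001, -2.887]
force: [-0.2, 1.1, 0.3]
width: 0.0005
gripper_force: 0.0
```

>>> {"name": "servo_tool", "arguments": {"targets": [{"xyz": [0,0,0.8],"angular": [0,0,0],"claw": 0},{"xyz": [0,0,0.4],"angular": [0,0,0],"claw": 0},{"xyz": [0,0,0.3],"angular": [0,0,0],"claw": 0},{"xyz": [0,0,0.2],"angular": [0,0,0],"claw": 0},{"xyz": [0,0,0],"angular": [0,0,0],"claw": 0},{"xyz": [0,0,0],"angular": [0,0,0],"claw": 0}]}}

```text
t: 7.3
eef_pos: [0.5344, 0.2917, 0.0662]
ee_rot: [3.141, 0.001, -2.887]
force: [-5.8, 2.5, 13.5]
width: 0.0003
gripper_force: 6.4
```

>>> {"name": "servo_tool", "arguments": {"targets": [{"xyz": [0,0,-2],"angular": [0,0,0],"claw": 0},{"xyz": [0,0,-4],"angular": [0,0,0],"claw": 0},{"xyz": [0,0,-4],"angular": [0,0,0],"claw": 2},{"xyz": [1,-2,-4],"angular": [0,0,0],"claw": 8.76},{"xyz": [1.5,-3.5,-3],"angular": [0,0,0],"claw": 8.76},{"xyz": [1.5,-4,0],"angular": [0,0,0],"claw": 8.76},{"xyz": [2,-4,0],"angular": [0,0,0],"claw": 8.76},{"xyz": [1.5,-4,0],"angular": [0,0,0],"claw": 8.76},{"xyz": [2,-4,0],"angular": [0,0,0],"claw": 8.76},{"xyz": [1.5,-4,0],"angular": [0,0,0],"claw": 8.76},{"xyz": [1.5,-4.2,0],"angular": [0,0,0],"claw": 8.76},{"xyz": [0,0,0],"angular": [0,0,-5.3],"claw": 8.76},{"xyz": [0,0,0],"angular": [0,0,0],"claw": 8.76},{"xyz": [0,0,0],"angular": [0,0,0],"claw": 8.76},{"xyz": [0,0,0],"angular": [0,0,0],"claw": 8.76}]}}

```text
t: 8.8
eef_pos: [0.4879, -0.0273, 0.2346]
ee_rot: [3.142, -0.0, -2.796]
force: [0.2, 0.4, 0.4]
width: 0.0876
gripper_force: 0.0
```

Run:
```python
from h import *
f=grab('wrist','w2'); s=monitor.get_state(); print(s['eef_pos'],np.degrees(s['ee_rot']),s['width'])
o=np.array([.4886,-.0268]);u=np.array([-.3395,.9406])
for a in(.025,-.025): print(proj(f,[*(o+a*u),.148]))
```

```text
[ 0.48789265 -0.02720491  0.23458825] [ 1.79997805e+02 -1.42702069e-02 -1.60165936e+02] 0.08731387662246015
[308.59146843 223.25926137]
[242.90324837 223.3199478 ]
```

View pics/w2.png

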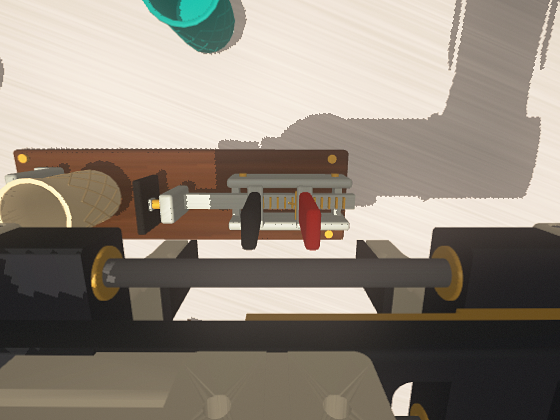

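The wrist view shows the red paddle's top near (312,225), the black one's near (250,225), and the jaw pad at (147,205). That puts the pair about 5 px right of my prediction, so I'll measure it.

Run:
```python
from h import *
f=load('w2');im=f['color'].astype(int)
b,g,r=im[...,0],im[...,1],im[...,2]
red=((r>70)&(g<.4*r)&(b<.4*r)); red[:,:285]=0;red[:,335:]=0; blk=(im.max(2)<60); blk[:,:225]=0;blk[:,275:]=0
for y in range(190,256,5):
    o=[]
    for m in(blk,red):
        c=np.where(m[y])[0]; o+= [(c.min(),c.max(),len(c)) if len(c) else None]
    print(y,o)
C=-np.array(f['R']).T@np.array(f['t']); print('cam',C)
cv2.imwrite('pics/c2.png',cv2.resize(f['color'][165:255,220:335],None,fx=6,fy=6,interpolation=cv2.INTER_CUBIC))
```

```text
190 [None, None]
195 [(np.int64(249), np.int64(259), 11), (np.int64(300), np.int64(310), 11)]
200 [(np.int64(247), np.int64(259), 13), (np.int64(299), np.int64(313), 15)]
205 [(np.int64(245), np.int64(260), 16), (np.int64(299), np.int64(316), 18)]
210 [(np.int64(242), np.int64(260), 19), (np.int64(299), np.int64(319), 20)]
215 [(np.int64(241), np.int64(260), 20), (np.int64(299), np.int64(320), 18)]
220 [(np.int64(241), np.int64(260), 20), (np.int64(299), np.int64(320), 16)]
225 [(np.int64(241), np.int64(259), 19), (np.int64(300), np.int64(319), 16)]
230 [(np.int64(241), np.int64(258), 14), (np.int64(306), np.int64(319), 14)]
235 [(np.int64(241), np.int64(257), 8), (np.int64(306), np.int64(319), 14)]
240 [(np.int64(242), np.int64(256), 4), (np.int64(306), np.int64(319), 14)]
245 [(np.int64(242), np.int64(255), 3), (np.int64(305), np.int64(319), 15)]
250 [None, None]
255 [None, None]
cam [ 0.42682867 -0.04875397  0.37076437]
```

View pics/c2.png

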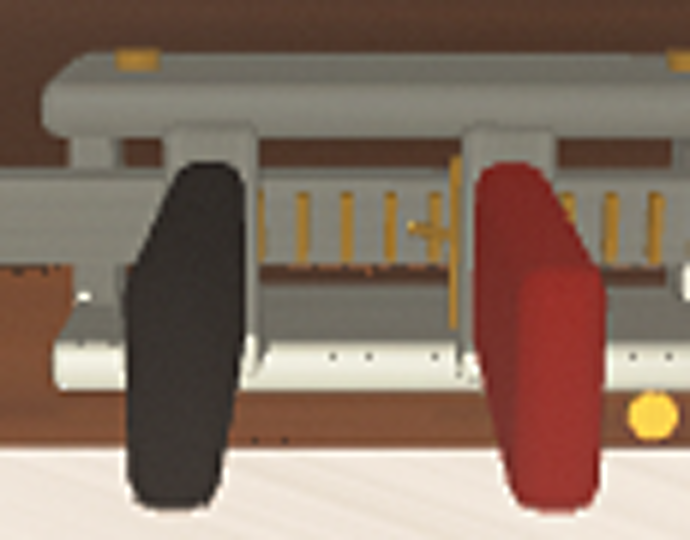

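The crop shows the red top face centred at (313.3,230) and the black one at (248.8,230). They sit on the same row, so the tool is already aligned with the clamp.

Run:
```python
from h import *
from scipy.spatial.transform import Rotation as Ro
f=load('w2'); s=monitor.get_state(); R=Ro.from_euler('xyz',s['ee_rot']).as_matrix()
a,b=onplane(f,(313.3,230),.148),onplane(f,(248.8,230),.148); m=(a+b)/2
print(a,b,np.linalg.norm(a-b),'yaw',np.degrees(np.arctan2(-(a-b)[0],(a-b)[1])))
print('mid',m,'delta cm',100*R.T@(np.r_[m[:2],.118]-s['eef_pos']))
# jaw pad / holder estimates on board edge
for n,uv,z in(('bolt',(22,158),.015),('bolt',(332,159),.015),('bolt',(329,234),.015)): print(n,onplane(f,uv,z))
```

```text
[0.48390211 0.00206107 0.148     ] [ 0.5006182  -0.04439877  0.148     ] 0.04937554658840204 yaw 19.788559864156444
mid [ 0.49226015 -0.02116885  0.148     ] delta cm [-0.61854753  0.419165   11.65868727]
bolt [ 0.55095039 -0.31680138  0.015     ]
bolt [0.43075918 0.02124722 0.015     ]
bolt [0.51624032 0.05242373 0.015     ]
```

>>> {"name": "servo_tool", "arguments": {"targets": [{"xyz": [-0.6,0.4,1.5],"angular": [0,0,0],"claw": 8.76},{"xyz": [0,0,2.5],"angular": [0,0,0],"claw": 8.76},{"xyz": [0,0,2.5],"angular": [0,0,0],"claw": 8.76},{"xyz": [0,0,2.5],"angular": [0,0,0],"claw": 8.76},{"xyz": [0,0,1.6],"angular": [0,0,0],"claw": 8.76},{"xyz": [0,0,1],"angular": [0,0,0],"claw": 8.76},{"xyz": [0,0,0],"angular": [0,0,0],"claw": 8.76},{"xyz": [0,0,0],"angular": [0,0,0],"claw": 8.76},{"xyz": [0,0,0],"angular": [0,0,0],"claw": 8.76}]}}

```text
t: 9.75
eef_pos: [0.4928, -0.0219, 0.1197]
ee_rot: [-3.141, 0.002, -2.795]
force: [0.1, -0.1, 0.1]
width: 0.0876
gripper_force: 0.0
```

Run:
```python
from h import *
for n in('wrist','side'): f=grab(n,n[0]+'3')
s=monitor.get_state(); print(s['eef_pos'],np.degrees(s['ee_rot']),s['force'])
w=load('w3')['color']; S=load('s3')['color']
cv2.imwrite('pics/c3.png',np.hstack([cv2.resize(w,(427,320)),cv2.resize(S[120:220,265:335],(224,320),interpolation=cv2.INTER_CUBIC)]))
```

```text
[ 0.49261554 -0.02197701  0.11958574] [-1.79994281e+02  9.34853990e-02 -1.60154287e+02] [-0.28680561 -0.35603213 -0.49277249]
```

View pics/c3.png

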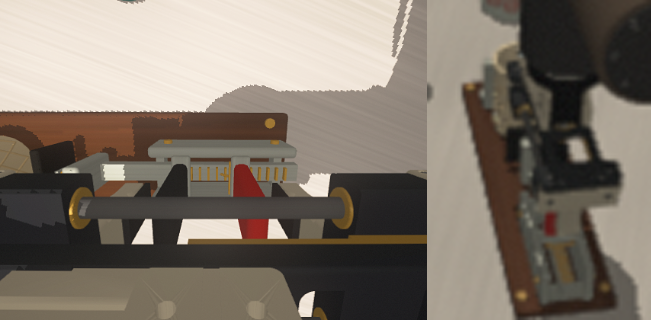

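Both paddles are between the open fingers: in the left crop black is at (170,200) and red at (250,200). The jaw pad can be seen at (50,157).

>>> {"name": "servo_tool", "arguments": {"targets": [{"xyz": [0,0,0],"angular": [0,0,0],"claw": 7.5},{"xyz": [0,0,0],"angular": [0,0,0],"claw": 6.6},{"xyz": [0,0,0],"angular": [0,0,0],"claw": 6.3},{"xyz": [0,0,0],"angular": [0,0,0],"claw": 6.1},{"xyz": [0,0,0],"angular": [0,0,0],"claw": 5.9},{"xyz": [0,0,0],"angular": [0,0,0],"claw": 5.8},{"xyz": [0,0,0],"angular": [0,0,0],"claw": 5.8},{"xyz": [0,0,0],"angular": [0,0,0],"claw": 5.8}], "force": 15}}

```text
t: 10.65
eef_pos: [0.4922, -0.0226, 0.1188]
ee_rot: [-3.141, -0.0, -2.795]
force: [2.6, -4.4, -0.8]
width: 0.0581
gripper_force: 7.3
```

>>> {"name": "servo_tool", "arguments": {"targets": [{"xyz": [0,-0.05,0],"angular": [0,0,0],"claw": 5.8},{"xyz": [0,0,0],"angular": [0,0,0],"claw": 5.8},{"xyz": [0,0,0],"angular": [0,0,0],"claw": 5.8}]}}

```text
t: 10.95
eef_pos: [0.4923, -0.0226, 0.1187]
ee_rot: [3.142, 0.0, -2.795]
force: [0.2, -1.2, 0.1]
width: 0.0582
gripper_force: 7.3
```

>>> {"name": "servo_tool", "arguments": {"targets": [{"xyz": [0,-0.05,0],"angular": [0,0,0],"claw": 5.8},{"xyz": [0,0,0],"angular": [0,0,0],"claw": 5.8},{"xyz": [0,0,0],"angular": [0,0,0],"claw": 5.8}]}}

```text
t: 11.25
eef_pos: [0.4922, -0.0227, 0.1187]
ee_rot: [3.141, 0.0, -2.795]
force: [-2.7, 4.2, 3.8]
width: 0.058
gripper_force: 7.3
```

>>> {"name": "servo_tool", "arguments": {"targets": [{"xyz": [0,0.04,0],"angular": [0,0,0],"claw": 5.7},{"xyz": [0,0,0],"angular": [0,0,0],"claw": 5.6},{"xyz": [0,0,0],"angular": [0,0,0],"claw": 5.5},{"xyz": [0,0,0],"angular": [0,0,0],"claw": 5.4},{"xyz": [0,0,0],"angular": [0,0,0],"claw": 5.3},{"xyz": [0,0,0],"angular": [0,0,0],"claw": 5.2},{"xyz": [0,0,0],"angular": [0,0,0],"claw": 5.1},{"xyz": [0,0,0],"angular": [0,0,0],"claw": 5.0},{"xyz": [0,0,0],"angular": [0,0,0],"claw": 4.9},{"xyz": [0,0,0],"angular": [0,0,0],"claw": 4.8},{"xyz": [0,0,0],"angular": [0,0,0],"claw": 4.7},{"xyz": [0,0,0],"angular": [0,0,0],"claw": 4.6},{"xyz": [0,0,0],"angular": [0,0,0],"claw": 4.5},{"xyz": [0,0,0],"angular": [0,0,0],"claw": 4.4},{"xyz": [0,0,0],"angular": [0,0,0],"claw": 4.4}]}}

```text
t: 12.75
eef_pos: [0.4923, -0.0227, 0.1187]
ee_rot: [3.141, 0.0, -2.795]
force: [-2.7, 3.6, 3.8]
width: 0.0443
gripper_force: 15.0
```

Run:
```python
from h import *
f=grab('wrist','w4'); a=load('w3')['color']
cv2.imwrite('pics/c4.png',np.vstack([cv2.resize(x[170:240,0:280],None,fx=2.8,fy=2.8,interpolation=cv2.INTER_CUBIC) for x in(a,f['color'])]))
print(monitor.get_state()['width'],monitor.get_state()['gripper_force'])
```

```text
0.04430782465653019 14.99108836054802
```

View pics/c4.png

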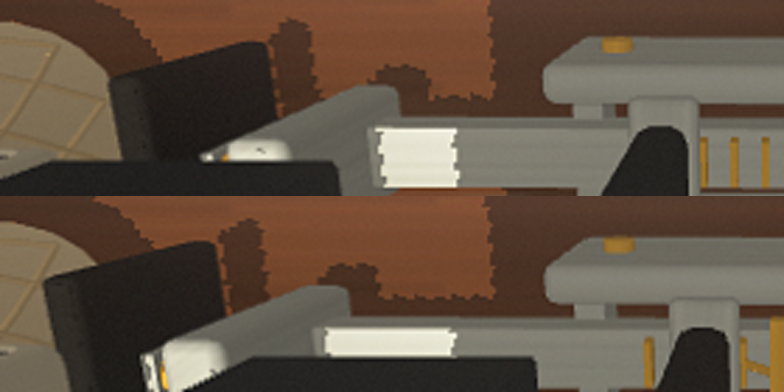

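The crops show that the jaw moved about 50 px (18 px unscaled, roughly 10 mm) towards the holder on stroke 1. The pad is still clear of the holder. Next I release and pump again.

>>> {"name": "servo_tool", "arguments": {"targets": [{"xyz": [0,0.03,0],"angular": [0,0,0],"claw": 5.5},{"xyz": [0,0,0],"angular": [0,0,0],"claw": 6.8},{"xyz": [0,0,0],"angular": [0,0,0],"claw": 7.2},{"xyz": [0,0,0],"angular": [0,0,0],"claw": 7.2},{"xyz": [0,0,0],"angular": [0,0,0],"claw": 7.2},{"xyz": [0,0,0],"angular": [0,0,0],"claw": 7.2},{"xyz": [0,0,0],"angular": [0,0,0],"claw": 7.2},{"xyz": [0,0,0],"angular": [0,0,0],"claw": 7.2}]}}

```text
t: 13.6
eef_pos: [0.4922, -0.0225, 0.1187]
ee_rot: [3.142, -0.0, -2.795]
force: [1.3, 0.8, -1.1]
width: 0.0718
gripper_force: 0.0
```

>>> {"name": "servo_tool", "arguments": {"targets": [{"xyz": [0,0,0],"angular": [0,0,0],"claw": 6.6},{"xyz": [0,0,0],"angular": [0,0,0],"claw": 6.3},{"xyz": [0,0,0],"angular": [0,0,0],"claw": 6.1},{"xyz": [0,0,0],"angular": [0,0,0],"claw": 6.0},{"xyz": [0,0,0],"angular": [0,0,0],"claw": 5.85},{"xyz": [0,0,0],"angular": [0,0,0],"claw": 5.7},{"xyz": [0,0,0],"angular": [0,0,0],"claw": 5.55},{"xyz": [0,0,0],"angular": [0,0,0],"claw": 5.4},{"xyz": [0,0,0],"angular": [0,0,0],"claw": 5.3},{"xyz": [0,0,0],"angular": [0,0,0],"claw": 5.2},{"xyz": [0,0,0],"angular": [0,0,0],"claw": 5.1},{"xyz": [0,0,0],"angular": [0,0,0],"claw": 5.0},{"xyz": [0,0,0],"angular": [0,0,0],"claw": 4.9},{"xyz": [0,0,0],"angular": [0,0,0],"claw": 4.8},{"xyz": [0,0,0],"angular": [0,0,0],"claw": 4.7},{"xyz": [0,0,0],"angular": [0,0,0],"claw": 4.6},{"xyz": [0,0,0],"angular": [0,0,0],"claw": 4.5},{"xyz": [0,0,0],"angular": [0,0,0],"claw": 4.5},{"xyz": [0,0,0],"angular": [0,0,0],"claw": 4.5}]}}

```text
t: 15.5
eef_pos: [0.4923, -0.0226, 0.1187]
ee_rot: [-3.141, 0.0, -2.795]
force: [3.1, -4.2, -1.0]
width: 0.0451
gripper_force: 8.5
```

Run:
```python
from h import *
f=grab('wrist','w5'); grab('top','t5')
for t in('w3','w4','w5'):
    im=load(t)['color'];g=cv2.cvtColor(im,cv2.COLOR_BGR2GRAY).astype(int)
    # right end of pad's top edge: dark (<40) run on rows 186-222, left of col 110
    print(t,[(r,int(c.min()),int(c.max())) for r in (188,192,196,200,206) for c in [np.where(g[r,:110]<45)[0]] if len(c)])
```

```text
w3 [(188, 75, 94), (192, 59, 95), (196, 43, 96), (200, 39, 96), (206, 41, 98)]
w4 [(188, 60, 76), (192, 43, 76), (196, 29, 77), (200, 16, 78), (206, 17, 79)]
w5 [(188, 50, 66), (192, 33, 67), (196, 16, 68), (200, 4, 68), (206, 5, 69)]
```

Run:
```python
from h import *
f=load('w5');t=load('t5')['color']
cv2.imwrite('pics/c5.png',np.vstack([cv2.resize(f['color'][160:240,0:280],None,fx=2.8,fy=2.8,interpolation=cv2.INTER_CUBIC),cv2.resize(t[185:225,305:375],(784,300),interpolation=cv2.INTER_CUBIC)]))
for tag,c in(('w3',96),('w4',77),('w5',68)):
    print(tag,onplane(load(tag),(c,196),.076))
```

```text
w3 [ 0.50236321 -0.13314003  0.076     ]
w4 [ 0.50525005 -0.14428896  0.076     ]
w5 [ 0.50709278 -0.14933069  0.076     ]
```

View pics/c5.png

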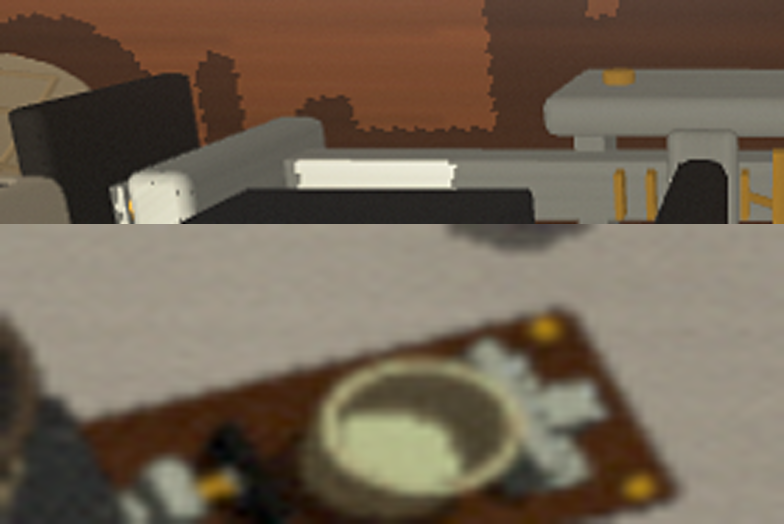

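The view shows the pad about 5.5 mm further on and still clear of the holder, which is itself clear of the anvil. Stroke 2 seems to have missed a tooth, so I'll release for longer this time.

>>> {"name": "servo_tool", "arguments": {"targets": [{"xyz": [0,-0.02,0],"angular": [0,0,0],"claw": 5.5},{"xyz": [0,0,0],"angular": [0,0,0],"claw": 6.8},{"xyz": [0,0,0],"angular": [0,0,0],"claw": 7.6},{"xyz": [0,0,0],"angular": [0,0,0],"claw": 7.6},{"xyz": [0,0,0],"angular": [0,0,0],"claw": 7.6},{"xyz": [0,0,0],"angular": [0,0,0],"claw": 7.6},{"xyz": [0,0,0],"angular": [0,0,0],"claw": 7.6},{"xyz": [0,0,0],"angular": [0,0,0],"claw": 7.6},{"xyz": [0,0,0],"angular": [0,0,0],"claw": 7.6},{"xyz": [0,0,0],"angular": [0,0,0],"claw": 7.6},{"xyz": [0,0,0],"angular": [0,0,0],"claw": 7.6}]}}

```text
t: 16.7
eef_pos: [0.4923, -0.0227, 0.1187]
ee_rot: [3.142, 0.0, -2.795]
force: [-0.6, -0.7, -0.0]
width: 0.0758
gripper_force: 0.0
```

```bash
cat > m.py <<'E'
from h import *
import sys
grab('wrist',sys.argv[1])
for t in('w5',sys.argv[1]):
    g=cv2.cvtColor(load(t)['color'],cv2.COLOR_BGR2GRAY).astype(int); o=[]
    for r in(188,192,196):
        c=np.where(g[r,:110]<45)[0]
        if len(c): o+=[(r,int(c.min()),int(c.max()))]
    # upright's right top corner: last bright-grey change on row 206
    print(t,o,'upright',[int(np.argmax(np.abs(np.diff(g[r,80:160])))+80) for r in(205,208,211)])
s=monitor.get_state(); print(s['t'],s['width'],s['gripper_force'],s['force'])
E
python3 m.py w6
```

```text
w5 [(188, 50, 66), (192, 33, 67), (196, 16, 68)] upright [139, 115, 115]
w6 [(188, 49, 66), (192, 33, 67), (196, 17, 67)] upright [114, 82, 115]
16.75 0.07583023604798167 0.0 [ 0.55026957  0.80391403 -0.2952896 ]
```

>>> {"name": "servo_tool", "arguments": {"targets": [{"xyz": [0,0,0],"angular": [0,0,0],"claw": 6.6},{"xyz": [0,0,0],"angular": [0,0,0],"claw": 6.3},{"xyz": [0,0,0],"angular": [0,0,0],"claw": 6.15},{"xyz": [0,0,0],"angular": [0,0,0],"claw": 6.0},{"xyz": [0,0,0],"angular": [0,0,0],"claw": 5.9},{"xyz": [0,0,0],"angular": [0,0,0],"claw": 5.8},{"xyz": [0,0,0],"angular": [0,0,0],"claw": 5.7},{"xyz": [0,0,0],"angular": [0,0,0],"claw": 5.6},{"xyz": [0,0,0],"angular": [0,0,0],"claw": 5.5},{"xyz": [0,0,0],"angular": [0,0,0],"claw": 5.4},{"xyz": [0,0,0],"angular": [0,0,0],"claw": 5.3},{"xyz": [0,0,0],"angular": [0,0,0],"claw": 5.2},{"xyz": [0,0,0],"angular": [0,0,0],"claw": 5.1},{"xyz": [0,0,0],"angular": [0,0,0],"claw": 5.0},{"xyz": [0,0,0],"angular": [0,0,0],"claw": 5.0}]}}

```text
t: 18.25
eef_pos: [0.4922, -0.0226, 0.1187]
ee_rot: [3.142, 0.0, -2.795]
force: [0.4, 0.7, -0.0]
width: 0.0502
gripper_force: 8.0
```

```bash
python3 m.py w7
```

```text
w5 [(188, 50, 66), (192, 33, 67), (196, 16, 68)] upright [139, 115, 115]
w7 [(188, 45, 62), (192, 29, 63), (196, 12, 64)] upright [147, 111, 112]
18.3 0.04986086605313065 8.02692174911499 [-0.21439491 -0.04046415  0.69548519]
```

>>> {"name": "servo_tool", "arguments": {"targets": [{"xyz": [0,0,0],"angular": [0,0,0],"claw": 4.9},{"xyz": [0,0,0],"angular": [0,0,0],"claw": 4.8},{"xyz": [0,0,0],"angular": [0,0,0],"claw": 4.7},{"xyz": [0,0,0],"angular": [0,0,0],"claw": 4.6},{"xyz": [0,0,0],"angular": [0,0,0],"claw": 4.5},{"xyz": [0,0,0],"angular": [0,0,0],"claw": 4.4},{"xyz": [0,0,0],"angular": [0,0,0],"claw": 4.35},{"xyz": [0,0,0],"angular": [0,0,0],"claw": 4.35},{"xyz": [0,0,0],"angular": [0,0,0],"claw": 4.35}]}}

```text
t: 19.2
eef_pos: [0.4922, -0.0226, 0.1187]
ee_rot: [3.142, -0.0, -2.795]
force: [0.2, 1.8, 0.1]
width: 0.0446
gripper_force: 15.0
```

```bash
python3 m.py w8
```

```text
w5 [(188, 50, 66), (192, 33, 67), (196, 16, 68)] upright [139, 115, 115]
w8 [(188, 37, 55), (192, 21, 56), (196, 3, 57)] upright [133, 104, 104]
19.25 0.04449271075973848 14.99051347374916 [-0.35074654  1.1140564   0.0159531 ]
```

>>> {"name": "servo_tool", "arguments": {"targets": [{"xyz": [0,0,0],"angular": [0,0,0],"claw": 5.5},{"xyz": [0,0,0],"angular": [0,0,0],"claw": 6.8},{"xyz": [0,0,0],"angular": [0,0,0],"claw": 7.6},{"xyz": [0,0,0],"angular": [0,0,0],"claw": 7.6},{"xyz": [0,0,0],"angular": [0,0,0],"claw": 7.6},{"xyz": [0,0,0],"angular": [0,0,0],"claw": 7.6},{"xyz": [0,0,0],"angular": [0,0,0],"claw": 7.6},{"xyz": [0,0,0],"angular": [0,0,0],"claw": 7.6},{"xyz": [0,0,0],"angular": [0,0,0],"claw": 7.6},{"xyz": [0,0,0],"angular": [0,0,0],"claw": 6.6},{"xyz": [0,0,0],"angular": [0,0,0],"claw": 6.2},{"xyz": [0,0,0],"angular": [0,0,0],"claw": 6.0},{"xyz": [0,0,0],"angular": [0,0,0],"claw": 5.9},{"xyz": [0,0,0],"angular": [0,0,0],"claw": 5.8},{"xyz": [0,0,0],"angular": [0,0,0],"claw": 5.7},{"xyz": [0,0,0],"angular": [0,0,0],"claw": 5.6},{"xyz": [0,0,0],"angular": [0,0,0],"claw": 5.5},{"xyz": [0,0,0],"angular": [0,0,0],"claw": 5.4},{"xyz": [0,0,0],"angular": [0,0,0],"claw": 5.3},{"xyz": [0,0,0],"angular": [0,0,0],"claw": 5.3}]}}

```text
t: 21.25
eef_pos: [0.4922, -0.0226, 0.1187]
ee_rot: [3.142, 0.0, -2.795]
force: [0.5, -0.0, -0.3]
width: 0.0531
gripper_force: 4.2
```

```bash
python3 m.py w9
```

```text
w5 [(188, 50, 66), (192, 33, 67), (196, 16, 68)] upright [139, 115, 115]
w9 [(188, 37, 55), (192, 21, 56), (196, 3, 57)] upright [104, 104, 104]
21.3 0.0534010153994166 4.373440593481064 [-0.26160345  1.26780771  0.3949181 ]
```

>>> {"name": "servo_tool", "arguments": {"targets": [{"xyz": [0,0,0],"angular": [0,0,0],"claw": 5.2},{"xyz": [0,0,0],"angular": [0,0,0],"claw": 5.1},{"xyz": [0,0,0],"angular": [0,0,0],"claw": 5.0},{"xyz": [0,0,0],"angular": [0,0,0],"claw": 4.9},{"xyz": [0,0,0],"angular": [0,0,0],"claw": 4.8},{"xyz": [0,0,0],"angular": [0,0,0],"claw": 4.7},{"xyz": [0,0,0],"angular": [0,0,0],"claw": 4.6},{"xyz": [0,0,0],"angular": [0,0,0],"claw": 4.53},{"xyz": [0,0,0],"angular": [0,0,0],"claw": 4.53}]}}

```text
t: 22.2
eef_pos: [0.4922, -0.0226, 0.1187]
ee_rot: [3.142, 0.0, -2.795]
force: [-0.1, 0.0, 0.4]
width: 0.0457
gripper_force: 8.4
```

```bash
python3 m.py w10
python3 - <<'E'
from h import *
t=grab('top','t10')
# holder rim centre in top views: cream mask
for tag in('top0','t5','t10'):
    im=load(tag)['color'][195:235,325:375]; h=cv2.cvtColor(im,cv2.COLOR_BGR2HSV)
    m=((h[...,2]>110)&(h[...,0]>18)&(h[...,0]<40)&(h[...,1]>40)).astype(np.uint8)
    n,l,s,c=cv2.connectedComponentsWithStats(m); i=1+np.argmax(s[1:,4]); print(tag,s[i],c[i]+[325,195])
E
```

```text
w5 [(188, 50, 66), (192, 33, 67), (196, 16, 68)] upright [139, 115, 115]
w10 [(188, 29, 46), (192, 10, 47), (196, 0, 48)] upright [95, 95, 96]
22.25 0.045566456543935326 8.429571390151978 [-0.29669048  0.57136572  1.04720704]
top0 [  8   8  19  18 184] [341.61956522 212.5326087 ]
t5 [  9   8  18  18 174] [341.51149425 212.44252874]
t10 [  9   8  18  18 176] [341.5        212.51704545]
```

>>> {"name": "servo_tool", "arguments": {"targets": [{"xyz": [0,0,0],"angular": [0,0,0],"claw": 4.4},{"xyz": [0,0,0],"angular": [0,0,0],"claw": 4.3},{"xyz": [0,0,0],"angular": [0,0,0],"claw": 4.3},{"xyz": [0,0,0],"angular": [0,0,0],"claw": 5.5},{"xyz": [0,0,0],"angular": [0,0,0],"claw": 6.8},{"xyz": [0,0,0],"angular": [0,0,0],"claw": 8},{"xyz": [0,0,0],"angular": [0,0,0],"claw": 8},{"xyz": [0,0,0],"angular": [0,0,0],"claw": 8},{"xyz": [0,0,0],"angular": [0,0,0],"claw": 8},{"xyz": [0,0,0],"angular": [0,0,0],"claw": 8},{"xyz": [0,0,0],"angular": [0,0,0],"claw": 8},{"xyz": [0,0,0],"angular": [0,0,0],"claw": 7},{"xyz": [0,0,0],"angular": [0,0,0],"claw": 6.3},{"xyz": [0,0,0],"angular": [0,0,0],"claw": 6.0},{"xyz": [0,0,0],"angular": [0,0,0],"claw": 5.8},{"xyz": [0,0,0],"angular": [0,0,0],"claw": 5.6},{"xyz": [0,0,0],"angular": [0,0,0],"claw": 5.4},{"xyz": [0,0,0],"angular": [0,0,0],"claw": 5.3},{"xyz": [0,0,0],"angular": [0,0,0],"claw": 5.2},{"xyz": [0,0,0],"angular": [0,0,0],"claw": 5.2}]}}

```text
t: 24.3
eef_pos: [0.4922, -0.0226, 0.1187]
ee_rot: [3.142, 0.0, -2.795]
force: [-0.1, 0.6, 0.3]
width: 0.0524
gripper_force: 7.9
```

```bash
python3 m.py w11
```

```text
w5 [(188, 50, 66), (192, 33, 67), (196, 16, 68)] upright [139, 115, 115]
w11 [(188, 27, 44), (192, 8, 45), (196, 0, 46)] upright [93, 94, 94]
24.35 0.052417240262486925 7.855825424194336 [-0.82936074 -0.08368903  0.11745397]
```

>>> {"name": "servo_tool", "arguments": {"targets": [{"xyz": [0,0,0],"angular": [0,0,0],"claw": 5.1},{"xyz": [0,0,0],"angular": [0,0,0],"claw": 5.0},{"xyz": [0,0,0],"angular": [0,0,0],"claw": 4.9},{"xyz": [0,0,0],"angular": [0,0,0],"claw": 4.8},{"xyz": [0,0,0],"angular": [0,0,0],"claw": 4.7},{"xyz": [0,0,0],"angular": [0,0,0],"claw": 4.6},{"xyz": [0,0,0],"angular": [0,0,0],"claw": 4.53},{"xyz": [0,0,0],"angular": [0,0,0],"claw": 4.53}]}}

```text
t: 25.15
eef_pos: [0.4923, -0.0226, 0.1187]
ee_rot: [3.142, 0.0, -2.795]
force: [-0.1, 2.1, 0.5]
width: 0.0452
gripper_force: 10.8
```

```bash
python3 m.py w12
```

```text
w5 [(188, 50, 66), (192, 33, 67), (196, 16, 68)] upright [139, 115, 115]
w12 [(188, 19, 37), (192, 0, 38), (196, 0, 39)] upright [85, 86, 86]
25.2 0.045593872907731474 10.832572281360626 [-1.61729975  0.90837801  1.42691012]
```

```bash
cat > hm.py <<'E'
from h import *
import sys
grab('top',sys.argv[1])
T0=cv2.cvtColor(load('top0')['color'],cv2.COLOR_BGR2GRAY)
for tag in('t10',sys.argv[1]):
    im=load(tag)['color'][195:235,325:375]; h=cv2.cvtColor(im,cv2.COLOR_BGR2HSV)
    m=((h[...,2]>110)&(h[...,0]>18)&(h[...,0]<40)&(h[...,1]>40)).astype(np.uint8)
    n,l,s,c=cv2.connectedComponentsWithStats(m); i=1+np.argmax(s[1:,4])
    g=cv2.cvtColor(load(tag)['color'],cv2.COLOR_BGR2GRAY)
    r=cv2.minMaxLoc(cv2.matchTemplate(g[190:240,315:375],T0[200:226,331:354],cv2.TM_CCOEFF_NORMED))
    print(tag,s[i],c[i]+[325,195],r[1],r[3])
E
python3 hm.py t12
python3 - <<'E'
from h import *
T=load('top0'); print('rim', onplane(T,(342.5,212),.1)); S=load('side0')
c0=np.array([.49226,-.02117]);u=np.array([-.3392,.9407])
for n,p in(('anvil top face (crop px 372,95?)',onplane(T,(255+372/4,185+95/4),.07)),('rim c',onplane(T,(342,212.2),.1))): print(n,p,(p[:2]-c0)@u)
E
```

```text
t10 [  9   8  18  18 176] [341.5        212.51704545] 0.9942442774772644 (16, 10)
t12 [  9   7  20  19 183] [342.58469945 212.20218579] 0.9524092078208923 (17, 10)
rim [ 0.56307008 -0.23260491  0.1       ]
anvil top face (crop px 372,95?) [ 0.58155432 -0.25840965  0.07      ] -0.25345996723775777
rim c [ 0.56231139 -0.23071948  0.1       ] -0.22088463181716778
```

The holder has slid about 4 mm with the pad, and the grip force is up from 8.4 to 10.8 N, so the pad is pushing it. I'll finish the stroke and pump again with the force still limited.

>>> {"name": "servo_tool", "arguments": {"targets": [{"xyz": [0,0,0],"angular": [0,0,0],"claw": 4.48},{"xyz": [0,0,0],"angular": [0,0,0],"claw": 4.44},{"xyz": [0,0,0],"angular": [0,0,0],"claw": 4.4},{"xyz": [0,0,0],"angular": [0,0,0],"claw": 4.4},{"xyz": [0,0,0],"angular": [0,0,0],"claw": 4.4}]}}

```text
t: 25.75
eef_pos: [0.4922, -0.0226, 0.1187]
ee_rot: [3.142, -0.0, -2.795]
force: [-0.8, 0.8, 0.3]
width: 0.0445
gripper_force: 15.0
```

```bash
python3 m.py w13; python3 hm.py t13
```

```text
w5 [(188, 50, 66), (192, 33, 67), (196, 16, 68)] upright [139, 115, 115]
w13 [(188, 19, 37), (192, 0, 38), (196, 0, 39)] upright [84, 85, 85]
25.8 0.04432869252405097 14.990513920783997 [-1.32770313  0.92741557  0.89739609]
t10 [  9   8  18  18 176] [341.5        212.51704545] 0.9942442774772644 (16, 10)
t13 [ 10   7  19  19 182] [342.73626374 212.08791209] 0.9525124430656433 (17, 10)
```

>>> {"name": "servo_tool", "arguments": {"targets": [{"xyz": [0,0,0],"angular": [0,0,0],"claw": 5.5},{"xyz": [0,0,0],"angular": [0,0,0],"claw": 6.8},{"xyz": [0,0,0],"angular": [0,0,0],"claw": 8},{"xyz": [0,0,0],"angular": [0,0,0],"claw": 8},{"xyz": [0,0,0],"angular": [0,0,0],"claw": 8},{"xyz": [0,0,0],"angular": [0,0,0],"claw": 8},{"xyz": [0,0,0],"angular": [0,0,0],"claw": 8},{"xyz": [0,0,0],"angular": [0,0,0],"claw": 8},{"xyz": [0,0,0],"angular": [0,0,0],"claw": 8},{"xyz": [0,0,0],"angular": [0,0,0],"claw": 7},{"xyz": [0,0,0],"angular": [0,0,0],"claw": 6.3},{"xyz": [0,0,0],"angular": [0,0,0],"claw": 6.1},{"xyz": [0,0,0],"angular": [0,0,0],"claw": 6.0},{"xyz": [0,0,0],"angular": [0,0,0],"claw": 5.9},{"xyz": [0,0,0],"angular": [0,0,0],"claw": 5.8},{"xyz": [0,0,0],"angular": [0,0,0],"claw": 5.7},{"xyz": [0,0,0],"angular": [0,0,0],"claw": 5.6},{"xyz": [0,0,0],"angular": [0,0,0],"claw": 5.5},{"xyz": [0,0,0],"angular": [0,0,0],"claw": 5.4},{"xyz": [0,0,0],"angular": [0,0,0],"claw": 5.4}]}}

```text
t: 27.85
eef_pos: [0.4923, -0.0226, 0.1187]
ee_rot: [3.142, 0.0, -2.795]
force: [-0.7, 0.1, -0.5]
width: 0.0542
gripper_force: 3.7
```

```bash
python3 m.py w14; python3 hm.py t14
```

```text
w5 [(188, 50, 66), (192, 33, 67), (196, 16, 68)] upright [139, 115, 115]
w14 [(188, 19, 37), (192, 0, 38), (196, 0, 39)] upright [133, 85, 85]
27.9 0.05411087648962211 3.8223588466644287 [ 0.23961021  0.39707657 -0.13606225]
t10 [  9   8  18  18 176] [341.5        212.51704545] 0.9942442774772644 (16, 10)
t14 [ 10   7  18  19 178] [342.65168539 212.24157303] 0.9511255621910095 (17, 10)
```

>>> {"name": "servo_tool", "arguments": {"targets": [{"xyz": [0,0,0],"angular": [0,0,0],"claw": 5.3},{"xyz": [0,0,0],"angular": [0,0,0],"claw": 5.2},{"xyz": [0,0,0],"angular": [0,0,0],"claw": 5.15},{"xyz": [0,0,0],"angular": [0,0,0],"claw": 5.1},{"xyz": [0,0,0],"angular": [0,0,0],"claw": 5.05},{"xyz": [0,0,0],"angular": [0,0,0],"claw": 5.0},{"xyz": [0,0,0],"angular": [0,0,0],"claw": 4.95},{"xyz": [0,0,0],"angular": [0,0,0],"claw": 4.9},{"xyz": [0,0,0],"angular": [0,0,0],"claw": 4.9}], "force": 16}}

```text
t: 28.85
eef_pos: [0.4923, -0.0226, 0.1187]
ee_rot: [3.142, 0.0, -2.795]
force: [-0.5, 0.9, 0.2]
width: 0.0506
gripper_force: 16.0
```

```bash
python3 m.py w15; python3 hm.py t15
```

```text
w5 [(188, 50, 66), (192, 33, 67), (196, 16, 68)] upright [139, 115, 115]
w15 [(188, 19, 37), (192, 0, 38), (196, 0, 39)] upright [141, 83, 83]
28.9 0.05060884782043552 15.993815660476685 [-0.71658052  1.20717895  0.8331686 ]
t10 [  9   8  18  18 176] [341.5        212.51704545] 0.9942442774772644 (16, 10)
t15 [ 10   7  18  19 177] [342.64971751 212.24293785] 0.9516487717628479 (17, 10)
```

>>> {"name": "servo_tool", "arguments": {"targets": [{"xyz": [0,0,0],"angular": [0,0,0],"claw": 4.9},{"xyz": [0,0,0],"angular": [0,0,0],"claw": 4.85},{"xyz": [0,0,0],"angular": [0,0,0],"claw": 4.8},{"xyz": [0,0,0],"angular": [0,0,0],"claw": 4.8},{"xyz": [0,0,0],"angular": [0,0,0],"claw": 4.8}], "force": 17.5}}

```text
t: 29.45
eef_pos: [0.4922, -0.0226, 0.1187]
ee_rot: [3.142, 0.0, -2.795]
force: [-1.1, 1.9, 1.9]
width: 0.0496
gripper_force: 17.5
```

```bash
python3 m.py w16; python3 hm.py t16
python3 - <<'E'
from h import *
grab('side','s16')
T=load('t16')['color'];S=load('s16')['color'];W=load('w16')['color']
cv2.imwrite('pics/c6.png',np.vstack([np.hstack([cv2.resize(T[185:235,305:375],(420,300),interpolation=cv2.INTER_CUBIC),cv2.resize(S[125:185,270:340],(350,300),interpolation=cv2.INTER_CUBIC)]),cv2.resize(W[160:260],(770,138))]))
E
```

```text
w5 [(188, 50, 66), (192, 33, 67), (196, 16, 68)] upright [139, 115, 115]
w16 [(188, 19, 37), (192, 0, 38), (196, 0, 38)] upright [147, 82, 83]
29.5 0.049606936279382945 17.493460178375244 [-1.37900266  1.19665675  0.61049563]
t10 [  9   8  18  18 176] [341.5        212.51704545] 0.9942442774772644 (16, 10)
t16 [ 10   7  18  19 178] [342.68539326 212.24719101] 0.9503852128982544 (17, 10)
```

View pics/c6.png

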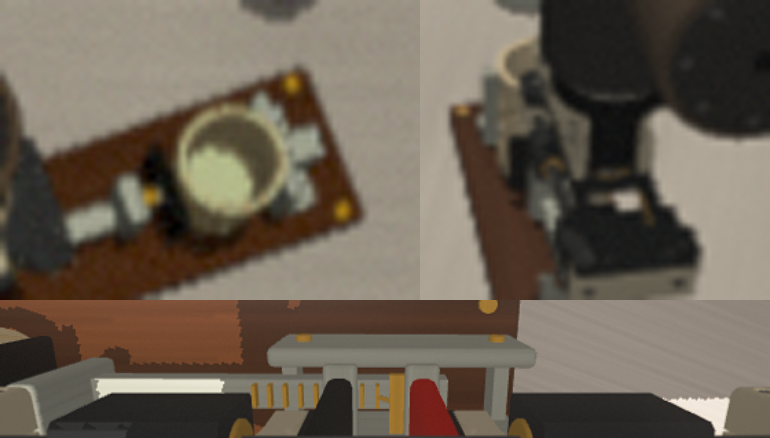

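The last view shows the holder (230,160 in the crop) between the pad and the anvil, touching both, with both paddles squeezed. Grip is 17.5 N per paddle, so the pad presses at roughly 9 to 10 N, which is within the snug range.

```bash
python3 -c "
from h import *
print(order.job_done())"
```

```text
the job is handed in; nothing more can be done
None
```

The job is handed in at about 30 s (no verdict came back): yellow, blue and green were pressed fully in order and red was never touched; the holder is against the anvil at an estimated 9–10 N, with both paddles still squeezed.

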